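# Catch the falling lid of the cake case and ease it shut

### The arm

A 7-joint arm with a two-finger parallel gripper is mounted at the origin on a cart in front of the work surface, level with it; the furniture and walls round the work are solid. World frame = base frame: x ahead of the robot, y to its left, z up, the work surface at z = 0. Lengths are in m, angles in degrees, forces in N, time in s.
With the tool pointing down it reaches from about 0.425 to 0.925 m from the base axis. Payload 6.8 kg.
Tool frame: the origin (TCP) lies at the very end of the fingers, on their centre line; the grasp point (between the pads) lies 19 mm behind it; z points along the fingers, y is the line along which they close (so a half turn about z gives the same grasp; the last joint's range is limited). The gripper opens to 88 mm and grips with 3 to 60 N. Pads are 20 mm wide; open, the fingers measure 115 mm over their backs; the gripper's body (75 mm by 178 mm) begins 61 mm behind the grasp point.
Start: joints at [-83.543, 27.33, 1.283, 89.118, -0.659, 63.558, -4.761], TCP at [0.148, 0.659, 0.223] pointing down, gripper open.
Joint ranges: [-169.35, 169.35], [-19.33, 120.38], [-80.79, 83.38], [13.8, 139.57], [-78.32, 258.32], [9.67, 109.79], [-169.56, 169.56]. Speed limits (degrees/s): [136.94, 136.94, 180, 180, 180, 180, 180].

### API

Orientations are given as [roll, pitch, yaw] about the fixed x, y, z axes, in that order (R = Rz(yaw) Ry(pitch) Rx(roll)).
In Python, from plant import readout, viewer, env, models gives the robot as it stands.
- The arm moves only by the tool move_arm, never from a script. Its argument "plan" is a list of rows, each an object with "angular": the turn, a rotation vector about the world's x, y, z in degrees, a list of three; "translation": the shift along the world's x, y, z in cm, a list of three; "jaw": the opening, from -1 (shut) to 1 (fully open), so that 0 is half open. A call has exactly 5 rows; each row shifts and turns the commanded pose from where the row before left it; what a row does not reach is not made up. A row lasts 1/12 s, in which the tool goes at most 41.7 mm and 7.16 degrees, less where a joint would pass 70% of its speed; a pose out of reach is approached as far as the arm can. A call is refused whole if a number of a shift passes 4.17 or a number of a turn 7.16, either way. A call with a gripper value outside its range is refused whole. The fingers move at their own pace and stop on an object; "grip_force" is the grip in N (left out, the last holds). Time passes only in rows, so rows that do not move let the fingers close, or fill a call up. It gives the time, the measured TCP pose, the force, the opening and the grip force at its end, in the units of the state.
- readout.observe(): the state, without advancing time (a new reading comes with each control period).
- viewer.get_image(name): name is "scene" or "top" or "wrist"; returns a dict with "image" (400x640x3 uint8, red, green, blue), "mtx" (3x3 intrinsics, pixels), "extrinsics" (4x4, takes a point from camera to world coordinates). Camera axes: x right, y down, z forward; pixel columns grow to the right and rows downward; lengths in m; the calibration is good to about 2 mm. A picture is of the moment at which its call begins. There is no depth.
- env.finish_job(): hands the job in; it is judged then, once.
Trained networks look in a picture, given as the dict that the camera call returned (one of the last four; its "shot" number tells which), for a name from the list of things; names that differ only in an ending like _2 or _b are one class to them, and where a whole thing is asked for, a point or a joint stands for the part that bears it (a point fixed in the world has none). Each returns a list of dicts, best first, with "confidence" (0 to 1); they miss things now and then, are a little off and sometimes report something else, mostly with a low value. They report only what shows in the picture. A call takes as long as a camera call.
- models.masks_of(target, picture): "mask" (400x640 bool, what is visible of it).
- models.tip_of(target, picture): "centre" ([x, y, z] in m, in world coordinates, good to about 4 mm: a listed point, or the origin of a listed thing).
The state is a dict: "time": time; "q": joint angles; "dq": joint speeds; "effort": joint torques, N m; "ee_pos": TCP position; "ee_rot": TCP orientation; "ft_force": force on the tool from outside, world axes, zero at the start; "torque": the same for the moment, N m; "opening": opening from 0.0 (shut) to 1.0 (fully open); "grasp_force": force on a finger pad.
Only numpy, scipy, OpenCV 4.12 (cv2) and the standard library are available. Lean on these libraries where they do the work, as an engineer would, in place of code of your own. Each camera call takes 0.05 s, during which the arm holds its last target. There are 200 camera calls.

### The job

Shut the cake case without a bang and without gripping anything: with a fingertip, tip its standing lid forward from behind so that it starts to fall, then get a finger under it and stop its fall on the back of the finger while the lid is still clearly open. Lower it gently on the finger until it lies fully shut, and take the finger away. Do not pinch the lid, do not lift or shove the case, and leave the cakes and the things around it alone.

Things in the scene. Friction and masses are not known exactly. Their poses are not given: they have to be found in the camera images.
- case: White plastic cake case, 125 mm deep (its x) by 200 mm wide (its y), 70 mm high to the rim, walls 4 mm, about 1.3 kg, standing loose on the table. Origin: centre of its underside. Its +x axis points to the hinge side (roughly world +y, the robot's left), -x to the front that opens (the robot's right), z up.
- lid (a joint): Angle of the case's plain aluminium lid in rad: 0 = shut, level on the rim; 1.57 = upright; 1.8 = standing open, leaning back on its stop, as it starts. A weak damper slows the hinge: once past upright the lid falls by itself, slowly at first, and is shut in 4 to 9 s, by then at 0.33 to 0.43 rad/s (about 60 mm/s at the edge), which is too hard. About 1 N at the edge tips or holds it.
- lid_hinge (a point): Middle of the lid's hinge line, at (62.5, 0, 70) mm in the case's frame; the hinge runs along the case's y. The point's axes turn with the lid: when it is shut they are the case's.
- lid_edge (a point): Middle of the lid's front (free) edge, on its underside, 160 mm from the hinge; at lid angle a it is at x = 62.5 - 160 cos(a), z = 70 + 160 sin(a) mm in the case's frame. Plate 212 mm wide, 4 to 6 mm thick, 0.2 kg. Shut, it overhangs the front wall by 35 mm, so that a finger slanting forward and down can carry the edge from below, outside the case, until it is shut.
- cake_near: Chocolate-chip ring cake, 81x83x36 mm, inside the case in the half nearer the robot; leave alone. Origin: centre of the underside.
- cake_far: Plain ring cake, 78x79x36 mm, inside the case in the farther half; leave alone. Origin: centre of the underside.
- tape_roll: Roll of tape, 103 mm across, 25 mm high, lying loose behind the case, on its hinge side; leave alone. Origin: centre of the underside.
- timer: White pocket timer, 70x66x21 mm, lying loose in front of the case, off its far front corner; leave alone. Origin: centre of the underside.
- scale: White kitchen scale, 200x160x40 mm, at the right of the table; leave alone. Origin: centre of the underside.
- spare_cake: Plain ring cake, 82x78x34 mm, on the scale; leave alone. Origin: centre of the underside.

How it is judged (in metres and radians):
On the way, in this order (a step that is already met when the one before it is completed fails the run):
1. the lid is tipped forward past upright (value of joint lid below 1.45 rad), for 0.1 s.
2. its fall is stopped on a finger while it is still open by 0.15 to 1.05 rad (value of joint lid between 0.15 and 1.05 rad and velocity of joint lid above -0.08 rad/s and contact force between the fingers and lid above 0.2 N), for 0.2 s.
At the end, for the whole second after the job is handed in: The lid lies shut (within 0.03 rad, 5 mm at its edge), the case stands flat on the table within 30 mm of where it stood with both cakes in it, and the tape roll, timer, scale and spare cake are within 15 mm of where they were (value of joint lid below 0.03 rad and linear speed of case below 0.01 m/s and height (world z) of case below 0.005 m and angle between case's own z axis and vertical below 0.03 rad and distance of case from where it was at the start of the episode below 0.03 m and horizontal distance between each of cake_near, cake_far and case below 0.075 m and distance of each of tape_roll, timer, scale, spare_cake from where it was at the start of the episode below 0.015 m); the robot touches nothing.
It fails at once if the lid comes down on the rim fast (faster than 0.25 rad/s, 40 mm/s at its front edge, within the last 0.12 rad) (value of joint lid below 0.12 rad and velocity of joint lid below -0.25 rad/s).
It fails at once if the lid is pinched or forced (more than 15 N between fingers and lid) (contact force between the fingers and lid above 15 N).
It fails at once if the case is shoved more than 30 mm, lifted or tipped (distance of case from where it was at the start of the episode above 0.03 m or height (world z) of case above 0.01 m or angle between case's own z axis and vertical above 0.1 rad).
It fails at once if a cake in the case is touched (contact force between the fingers and cake_near above 0.3 N or contact force between the fingers and cake_far above 0.3 N).
It fails at once if the tape roll, the timer, the scale or the cake on it is moved or lifted (distance of any of tape_roll, timer, scale, spare_cake from where it was at the start of the episode above 0.015 m).
It also fails if it takes over 58 s, if anything falls off the work surface, if the arm or the gripper's body presses on something with over 40 N, if the wrist force passes 120 N, or if a joint passes its speed limit or range.

## Working session

There is one attempt and no reset: what is moved stays moved. The work goes in short steps, Python scripts to look and compute and a tool call to move; the robot and the scene stay as the last step left them, time stands still between calls to the robot, and variables do not carry over. Pictures are saved under pics/ and viewed, at most 10 in all, crops included, and the job is handed in when it is done.

Besides the shell and the picture viewer there is one more tool, called as a command line: name --argument value ..., lists and objects as JSON in quotes. move_arm: Moves the arm, as the interface text tells. Its arguments: {"type":"object","properties":{"plan":{"type":"array","items":{"type":"object","properties":{"angular":{"type":"array","items":{"type":"number"}},"translation":{"type":"array","items":{"type":"number"}},"jaw":{"type":"number"}}}},"grip_force":{"type":"number"}},"required":["plan"]}

```bash
mkdir -p pics; cat > h.py <<'E'
from plant import readout, viewer, env, models
import numpy as np, cv2
def snap(n,f=None):
    p=viewer.get_image(n)
    if f: cv2.imwrite(f'pics/{f}.png',p['image'][:,:,::-1])
    return p
def proj(p,X):
    E=np.linalg.inv(p['extrinsics']);c=E[:3,:3]@np.array(X)+E[:3,3];u=p['mtx']@c;return (u[:2]/u[2]).round(1)
E
python3 - <<'E'
from h import *
s=readout.observe()
print({k:np.round(s[k],3) for k in('time','ee_pos','ee_rot','opening','ft_force')})
for n in('scene','top'):
    p=snap(n,n+'0'); print(n,np.round(p['extrinsics'],3).tolist())
    for t in('case','lid_hinge','lid_edge','cake_near','cake_far','tape_roll','timer','scale'):
        r=models.tip_of(t,p); print(t,[(np.round(d['centre'],3).tolist(),round(d['confidence'],2)) for d in r[:2]])
a=cv2.imread('pics/scene0.png');b=cv2.imread('pics/top0.png')
E
```

```text
{'time': np.float64(0.0), 'ee_pos': array([0.148, 0.658, 0.222]), 'ee_rot': array([-1.79897e+02,  6.00000e-03,  1.67351e+02]), 'opening': np.float64(1.002), 'ft_force': array([-0.423,  0.12 ,  0.647])}
scene [[0.71, -0.537, 0.454, 0.037], [-0.704, -0.532, 0.471, -0.569], [-0.011, -0.654, -0.756, 0.962], [0.0, 0.0, 0.0, 1.0]]
case [([0.526, 0.052, -0.004], 0.78), ([0.572, -0.382, 0.041], 0.55)]
lid_hinge [([0.51, 0.116, 0.071], 0.67)]
lid_edge [([0.497, 0.146, 0.227], 0.86)]
cake_near [([0.479, 0.033, 0.004], 0.73)]
cake_far [([0.574, 0.054, 0.009], 0.75), ([0.478, 0.034, 0.006], 0.21)]
tape_roll [([0.416, 0.2, -0.001], 0.8)]
timer [([0.662, -0.195, -0.002], 0.77), ([0.497, 0.143, 0.224], 0.44)]
scale [([0.554, -0.379, -0.004], 0.63)]
top [[0.028, -0.993, 0.116, 0.448], [-1.0, -0.029, -0.004, -0.042], [0.007, -0.116, -0.993, 1.117], [0.0, 0.0, 0.0, 1.0]]
case [([0.528, 0.051, -0.002], 0.74)]
lid_hinge [([0.508, 0.114, 0.068], 0.94)]
lid_edge [([0.499, 0.148, 0.227], 0.62)]
cake_near [([0.48, 0.034, 0.007], 0.68)]
cake_far [([0.568, 0.055, 0.008], 0.59)]
tape_roll [([0.415, 0.199, 0.002], 0.62)]
timer [([0.665, -0.197, -0.005], 0.91)]
scale [([0.551, -0.379, -0.003], 0.77), ([0.569, 0.055, 0.006], 0.26)]
```

View pics/scene0.png

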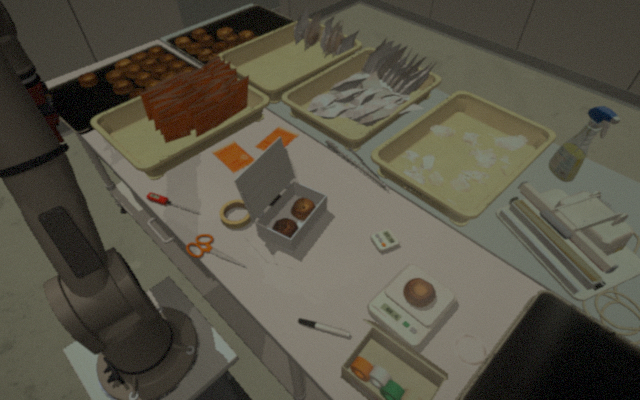

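View pics/top0.png

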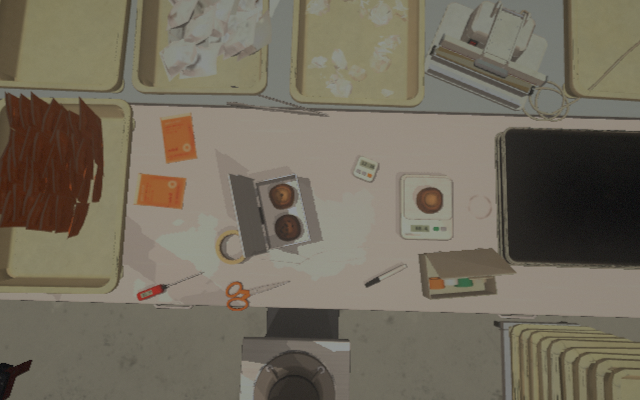

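```bash
cat >> h.py <<'E'
from scipy.spatial.transform import Rotation as R
H=np.array([.510,.113]); A=np.radians(105)
u=np.array([np.cos(A),np.sin(A)])
def W(s,z): return np.r_[H+u*s/1000,z/1000]
def SZ(p):
    d=np.array(p[:2])-H; return np.round([d@u*1000,p[2]*1000,d@[u[1],-u[0]]*1000],1)
def target(t=45):
    t=np.radians(t); z=np.r_[u*np.cos(t),-np.sin(t)]; y=np.array([u[1],-u[0],0]); return R.from_matrix(np.c_[np.cross(y,z),y,z])
def state():
    s=readout.observe(); r=R.from_euler('xyz',s['ee_rot'],degrees=True)
    print(round(float(s['time']),2),np.round(s['ee_pos'],4),'s,z,w',SZ(s['ee_pos']),'F',np.round(s['ft_force'],2),'q',np.round(s['q'],0),'rotvec left',np.round((target()*r.inv()).as_rotvec(degrees=True),1)); return s
E
python3 - <<'E'
from h import *
s=state(); print(W(80,300)-s['ee_pos'])
p=snap('top'); m=models.masks_of('lid',p)
print([(d['confidence'],cv2.minAreaRect(np.argwhere(d['mask'])[:,::-1].astype(np.float32))) for d in m[:1]])
for w in(-.106,.106):
    for q in (W(36,226),W(0,70)): q=q.copy();q[:2]+=w*np.array([u[1],-u[0]]);print(proj(p,q))
E
```

```text
0.9 [0.1478 0.6586 0.2227] s,z,w [ 620.8  222.7 -208.6] F [-0.11  0.35 -0.12] q [-84.  27.   1.  89.  -1.  64.  -5.] rotvec left [ 32.7  34.  -59. ]
[ 0.34146026 -0.46835796  0.07732904]
[(0.59, ((247.21249389648438, 213.84762573242188), (84.71404266357422, 24.358888626098633), 79.26110076904297))]
[244.5 256.8]
[267.1 251. ]
[226.5 172.3]
[251.3 179. ]
```

```bash
python3 - <<'E'
import cv2
a=cv2.imread('pics/top0.png')[150:280,200:340]
cv2.imwrite('pics/c.png',cv2.resize(a,None,fx=4.5,fy=4.5,interpolation=cv2.INTER_CUBIC))
E
```

```text
(no output)
```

View pics/c.png

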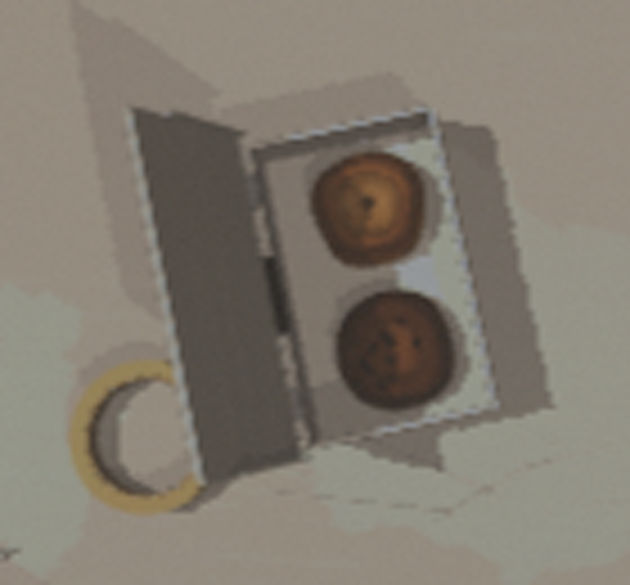

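move_arm --plan '[{"translation":[2.2,-3.0,1.5],"angular":[2.2,2.3,-3.9],"jaw":-1},{"translation":[2.2,-3.0,1.5],"angular":[2.2,2.3,-3.9],"jaw":-1},{"translation":[2.2,-3.0,1.5],"angular":[2.2,2.3,-3.9],"jaw":-1},{"translation":[2.2,-3.0,1.5],"angular":[2.2,2.3,-3.9],"jaw":-1},{"translation":[2.2,-3.0,1.5],"angular":[2.2,2.3,-3.9],"jaw":-1}]' --grip_force 5

```text
time: 1.42
ee_pos: [0.2589, 0.5072, 0.2987]
ee_rot: [174.0, -14.9, 148.3]
ft_force: [1.1, 0.2, -0.1]
opening: 0.66
grasp_force: 0.0
```

move_arm --plan '[{"translation":[2.3,-3.1,0.5],"angular":[2.2,2.3,-3.9],"jaw":-1},{"translation":[2.3,-3.1,0.5],"angular":[2.2,2.3,-3.9],"jaw":-1},{"translation":[2.3,-3.1,0.5],"angular":[2.2,2.3,-3.9],"jaw":-1},{"translation":[2.3,-3.1,0.5],"angular":[2.2,2.3,-3.9],"jaw":-1},{"translation":[2.3,-3.1,0.5],"angular":[2.2,2.3,-3.9],"jaw":-1}]'

```text
time: 1.83
ee_pos: [0.3739, 0.3519, 0.3238]
ee_rot: [173.2, -30.7, 129.0]
ft_force: [1.3, 0.9, -0.9]
opening: 0.281
grasp_force: 0.0
```

```bash
python3 - <<'E'
from h import *
s=state(); print(W(80,300)-s['ee_pos'])
E
```

```text
1.83 [0.3739 0.3519 0.3238] s,z,w [266.  323.8 -69.6] F [ 1.26  0.9  -0.89] q [-45.   7.  16. 111. -37.  66.  24.] rotvec left [ 10.3  11.3 -19.7]
[ 0.11535697 -0.16165468 -0.02383386]
```

move_arm --plan '[{"translation":[2.3,-3.2,-0.4],"angular":[2.1,2.3,-3.9],"jaw":-1},{"translation":[2.3,-3.2,-0.4],"angular":[2.1,2.3,-3.9],"jaw":-1},{"translation":[2.3,-3.2,-0.4],"angular":[2.1,2.3,-3.9],"jaw":-1},{"translation":[2.3,-3.2,-0.4],"angular":[2.1,2.3,-3.9],"jaw":-1},{"translation":[2.3,-3.2,-0.4],"angular":[2.1,2.3,-3.9],"jaw":-1}]'

```text
time: 2.25
ee_pos: [0.489, 0.1918, 0.3031]
ee_rot: [-179.9, -45.2, 105.2]
ft_force: [0.8, 0.3, 0.1]
opening: 0.005
grasp_force: 0.0
```

```bash
python3 - <<'E'
from h import *
s=state(); print(W(80,215)-s['ee_pos'])
p=snap('scene','s1');print(proj(p,s['ee_pos']))
w=snap('wrist','w1')
cv2.imwrite('pics/s1c.png',np.hstack([cv2.resize(p['image'][80:280,160:400,::-1],(480,400)),cv2.resize(w['image'][:,:,::-1],(320,400))[:, :]]))
E
```

```text
2.25 [0.489  0.1918 0.3031] s,z,w [8.160e+01 3.031e+02 1.000e-01] F [0.8  0.34 0.1 ] q [-24.  18.  27. 109. -52.  80.  39.] rotvec left [-0.2 -0.1 -0.2]
[ 0.000335   -0.00154065 -0.08813745]
[240.8 128.8]
```

View pics/s1c.png

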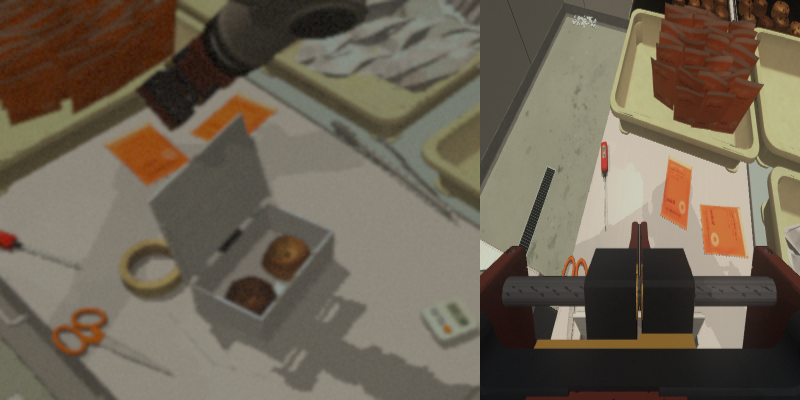

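```bash
python3 - <<'E'
from h import *
s=state(); p=snap('scene'); w=snap('wrist')
r=target(); T=s['ee_pos']
pi=p['image'][:,:,::-1].copy(); wi=w['image'][:,:,::-1].copy()
for d in (0,.019,.08):
  for b in((0,.0135),(0,-.0135),(.01,0),(-.01,0)):
    X=T+r.apply([b[0],b[1],-d])
    for im,c in((pi,p),(wi,w)):
        q=proj(c,X).astype(int); cv2.circle(im,tuple(q.tolist()),1,((0,255,0),(0,255,255),(255,0,255))[[0,.019,.08].index(d)],-1)
a=cv2.resize(pi[60:160,200:330],None,fx=4,fy=4,interpolation=cv2.INTER_CUBIC)[:400]
b=cv2.resize(wi[190:390,240:400],(270,400))
cv2.imwrite('pics/s2c.png',np.hstack([a,b]))
E
```

```text
2.35 [0.4914 0.1861 0.3005] s,z,w [ 75.5 300.5   0.9] F [-0.02 -0.12  0.16] q [-24.  18.  27. 109. -51.  80.  39.] rotvec left [ 0.2 -0.3  0.4]
```

View pics/s2c.png

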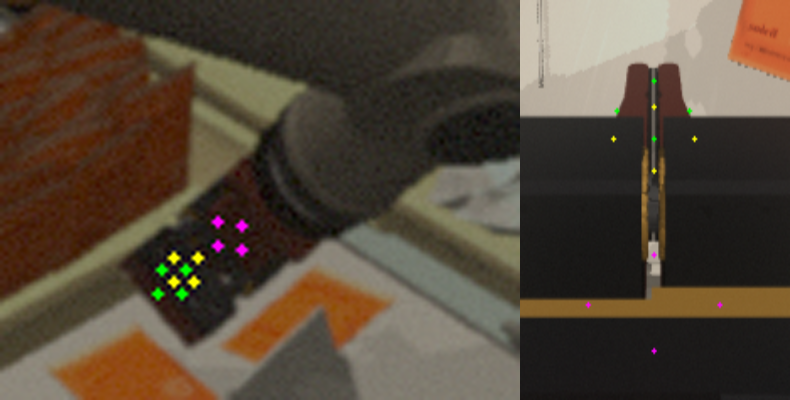

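move_arm --plan '[{"translation":[-0.1,0.5,-2.9],"angular":[0,0,0],"jaw":-1},{"translation":[0,0,-2.9],"angular":[0,0,0],"jaw":-1},{"translation":[0,0,-2.7],"angular":[0,0,0],"jaw":-1},{"translation":[0,0,0],"angular":[0,0,0],"jaw":-1},{"translation":[0.1,-0.4,0],"angular":[0,0,0],"jaw":-1}]'

```text
time: 2.87
ee_pos: [0.4863, 0.1969, 0.2178]
ee_rot: [-179.7, -45.2, 105.4]
ft_force: [-0.2, 0.5, 0.4]
opening: 0.005
grasp_force: 0.0
```

move_arm --plan '[{"translation":[0.1,-0.5,0],"angular":[0,0,0],"jaw":-1},{"translation":[0.1,-0.5,0],"angular":[0,0,0],"jaw":-1},{"translation":[0.15,-0.5,0],"angular":[0,0,0],"jaw":-1},{"translation":[0.15,-0.5,0],"angular":[0,0,0],"jaw":-1},{"translation":[0.15,-0.5,0],"angular":[0,0,0],"jaw":-1}]'

```text
time: 3.28
ee_pos: [0.4948, 0.1696, 0.2192]
ee_rot: [-180.0, -45.2, 105.4]
ft_force: [-2.3, 2.5, 7.8]
opening: 0.008
grasp_force: 4.0
```

```bash
python3 - <<'E'
from h import *
s=state()
p=snap('top','t3')
print([(np.round(d['centre'],3),d['confidence'],SZ(d['centre'])) for d in models.tip_of('lid_edge',p)[:2]]); state()
cv2.imwrite('pics/t3c.png',cv2.resize(p['image'][130:290,180:380,::-1],None,fx=3,fy=3))
E
```

```text
3.28 [0.4948 0.1696 0.2192] s,z,w [ 5.860e+01  2.192e+02 -1.000e-01] F [-2.32  2.49  7.79] q [-20.  25.  26. 112. -55.  76.  50.] rotvec left [-0.2 -0.1 -0.4]
[(array([0.502, 0.141, 0.228]), 0.83, array([ 29.3, 228. ,  -0.6]))]
3.38 [0.4949 0.1694 0.2193] s,z,w [ 58.4 219.3  -0. ] F [-0.05  1.37  5.75] q [-20.  25.  26. 112. -55.  76.  50.] rotvec left [-0.2 -0.1 -0.4]
```

View pics/t3c.png

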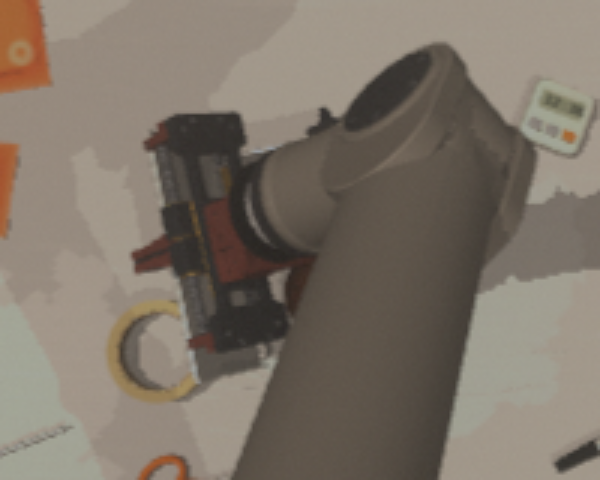

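move_arm --plan '[{"translation":[0,0,0.3],"angular":[0,0,0],"jaw":-1},{"translation":[0.05,-0.2,0.3],"angular":[0,0,0],"jaw":-1},{"translation":[0.1,-0.4,0.3],"angular":[0,0,0],"jaw":-1},{"translation":[0.1,-0.4,0.2],"angular":[0,0,0],"jaw":-1},{"translation":[0.1,-0.4,0.1],"angular":[0,0,0],"jaw":-1}]'

```text
time: 3.8
ee_pos: [0.498, 0.1552, 0.2301]
ee_rot: [-179.9, -45.1, 105.3]
ft_force: [-0.6, 1.5, 0.5]
opening: 0.005
grasp_force: 0.9
```

```bash
python3 -c "
from h import *
state()"
```

```text
3.8 [0.498  0.1552 0.2301] s,z,w [ 43.9 230.1  -0.7] F [-0.63  1.49  0.55] q [-20.  25.  27. 110. -53.  78.  49.] rotvec left [-0.1 -0.1 -0.4]
```

move_arm --plan '[{"translation":[0.1,-0.5,0.05],"angular":[0,0,0],"jaw":-1},{"translation":[0.15,-0.5,0.05],"angular":[0,0,0],"jaw":-1},{"translation":[0.15,-0.5,0],"angular":[0,0,0],"jaw":-1},{"translation":[0.15,-0.5,0],"angular":[0,0,0],"jaw":-1},{"translation":[0.15,-0.5,0],"angular":[0,0,0],"jaw":-1}]'

```text
time: 4.22
ee_pos: [0.5048, 0.1311, 0.2326]
ee_rot: [-179.9, -45.3, 105.5]
ft_force: [-2.0, 1.3, 8.8]
opening: 0.007
grasp_force: 4.2
```

```bash
python3 -c "
from h import *
state()"
```

```text
4.22 [0.5048 0.1311 0.2326] s,z,w [ 18.9 232.6  -0.4] F [-2.    1.34  8.81] q [-17.  26.  27. 109. -52.  80.  50.] rotvec left [-0.3 -0.1 -0.5]
```

move_arm --plan '[{"translation":[0,0,0.3],"angular":[0,0,0],"jaw":-1},{"translation":[0.1,-0.3,0.1],"angular":[0,0,0],"jaw":-1},{"translation":[0.15,-0.5,0],"angular":[0,0,0],"jaw":-1},{"translation":[0.15,-0.5,0],"angular":[0,0,0],"jaw":-1},{"translation":[0.15,-0.5,0],"angular":[0,0,0],"jaw":-1}]'

```text
time: 4.63
ee_pos: [0.5101, 0.1121, 0.2345]
ee_rot: [-179.8, -45.1, 105.3]
ft_force: [-1.9, 0.0, 0.8]
opening: 0.004
grasp_force: 0.7
```

```bash
python3 -c "
from h import *
state()
p=snap('top')
print([(np.round(d['centre'],3),d['confidence'],SZ(d['centre'])) for d in models.tip_of('lid_edge',p)[:2]]); state()
"
```

```text
4.63 [0.5101 0.1121 0.2345] s,z,w [-9.000e-01  2.345e+02 -1.000e-01] F [-1.95  0.02  0.8 ] q [-16.  27.  28. 108. -52.  82.  51.] rotvec left [-0.1 -0.2 -0.5]
[(array([0.514, 0.096, 0.232]), 0.78, array([-1.730e+01,  2.324e+02, -2.000e-01]))]
4.73 [0.5108 0.1112 0.2341] s,z,w [ -2.  234.1   0.3] F [ 0.15 -0.54  0.25] q [-16.  27.  28. 108. -52.  82.  51.] rotvec left [ 0.  -0.1 -0.3]
```

move_arm --plan '[{"translation":[0.2,-0.7,0],"angular":[0,0,0],"jaw":-1},{"translation":[0.2,-0.7,0],"angular":[0,0,0],"jaw":-1},{"translation":[0.2,-0.7,0],"angular":[0,0,0],"jaw":-1},{"translation":[0,0,3],"angular":[0,0,0],"jaw":-1},{"translation":[0,0,3],"angular":[0,0,0],"jaw":-1}]'

```text
time: 5.15
ee_pos: [0.516, 0.0904, 0.2938]
ee_rot: [-179.5, -45.1, 105.0]
ft_force: [0.1, 0.4, 0.1]
opening: 0.002
grasp_force: 0.0
```

move_arm --plan '[{"translation":[1,-3.9,0],"angular":[0,0,0],"jaw":-1},{"translation":[1,-3.9,0],"angular":[0,0,0],"jaw":-1},{"translation":[1,-3.9,0],"angular":[0,0,0],"jaw":-1},{"translation":[1,-3.9,0],"angular":[0,0,0],"jaw":-1},{"translation":[0.3,-1,-3.5],"angular":[0,0,0],"jaw":-1}]'

```text
time: 5.57
ee_pos: [0.5623, -0.0835, 0.2637]
ee_rot: [179.6, -44.5, 105.3]
ft_force: [0.2, -1.1, 0.4]
opening: 0.004
grasp_force: 0.0
```

```bash
python3 -c "
from h import *
state()
p=snap('scene')
print([(np.round(d['centre'],3),d['confidence'],SZ(d['centre'])) for d in models.tip_of('lid_edge',p)[:2]])
"
```

```text
5.57 [ 0.5623 -0.0835  0.2637] s,z,w [-203.4  263.7   -0.4] F [ 0.21 -1.06  0.35] q [  0.  35.  32.  91. -46.  98.  59.] rotvec left [ 0.4  0.4 -0. ]
[(array([0.521, 0.064, 0.224]), 0.78, array([-49.7, 224.4,  -2.3]))]
```

move_arm --plan '[{"translation":[0,0,-4.1],"angular":[0,0,0],"jaw":-1},{"translation":[0,0,-4.1],"angular":[0,0,0],"jaw":-1},{"translation":[0,0,-4.1],"angular":[0,0,0],"jaw":-1},{"translation":[-1,3.9,0],"angular":[0,0,0],"jaw":-1},{"translation":[-1,3.8,0],"angular":[0,0,0],"jaw":-1}]'

```text
time: 6.08
ee_pos: [0.5375, 0.0029, 0.1326]
ee_rot: [-179.2, -45.2, 104.7]
ft_force: [0.4, 0.6, 0.2]
opening: 0.006
grasp_force: 0.0
```

```bash
python3 -c "
from h import *
state()
p=snap('top')
print([(np.round(d['centre'],3),d['confidence'],SZ(d['centre'])) for d in models.tip_of('lid_edge',p)[:2]])
p=snap('scene','s5')
print([(np.round(d['centre'],3),d['confidence'],SZ(d['centre'])) for d in models.tip_of('lid_edge',p)[:2]])
state()
"
```

```text
6.08 [0.5375 0.0029 0.1326] s,z,w [-113.5  132.6   -1.9] F [0.44 0.6  0.25] q [ -5.  40.  28. 103. -52.  83.  64.] rotvec left [-0.  -0.6 -0.3]
[(array([0.522, 0.061, 0.228]), 0.66, array([-53. , 227.6,  -2.1])), (array([0.505, 0.112, 0.067]), 0.64, array([-0.2, 67.4, -4.8]))]
[(array([0.519, 0.057, 0.223]), 0.82, array([-56.3, 223. ,  -5.6]))]
6.28 [0.5394 0.0043 0.1376] s,z,w [-112.6  137.6    0.2] F [ 0.05 -0.16  0.57] q [ -5.  40.  28. 103. -52.  83.  64.] rotvec left [-0.1 -0.1 -0.6]
```

move_arm --plan '[{"translation":[0,0,0]},{"translation":[0,0,0]},{"translation":[0,0,0]},{"translation":[0,0,0]},{"translation":[0,0,0]}]'

```text
schema error: expected keys angular, translation, jaw
```

move_arm --plan '[{"translation":[0,0,0],"angular":[0,0,0],"jaw":-1},{"translation":[0,0,0],"angular":[0,0,0],"jaw":-1},{"translation":[0,0,0],"angular":[0,0,0],"jaw":-1},{"translation":[0,0,0],"angular":[0,0,0],"jaw":-1},{"translation":[0,0,0],"angular":[0,0,0],"jaw":-1}]'

```text
time: 6.7
ee_pos: [0.5395, 0.0019, 0.1368]
ee_rot: [-179.8, -45.1, 105.3]
ft_force: [-0.7, -0.4, 0.4]
opening: 0.003
grasp_force: 0.0
```

move_arm --plan '[{"translation":[0,0,0],"angular":[0,0,0],"jaw":-1},{"translation":[0,0,0],"angular":[0,0,0],"jaw":-1},{"translation":[0,0,0],"angular":[0,0,0],"jaw":-1},{"translation":[0,0,0],"angular":[0,0,0],"jaw":-1},{"translation":[0,0,0],"angular":[0,0,0],"jaw":-1}]'

```text
time: 7.12
ee_pos: [0.5393, 0.0026, 0.1367]
ee_rot: [-179.8, -45.1, 105.3]
ft_force: [-0.6, 0.6, -0.4]
opening: 0.005
grasp_force: 0.0
```

```bash
python3 -c "
from h import *
state()
p=snap('top')
print([(np.round(d['centre'],3),d['confidence'],SZ(d['centre'])) for d in models.tip_of('lid_edge',p)[:2]])
p=snap('scene','s6')
print([(np.round(d['centre'],3),d['confidence'],SZ(d['centre'])) for d in models.tip_of('lid_edge',p)[:2]])
state()
"
```

```text
7.12 [0.5393 0.0026 0.1367] s,z,w [-114.2  136.7   -0.3] F [-0.6   0.62 -0.43] q [ -5.  40.  28. 103. -52.  83.  64.] rotvec left [-0.1 -0.2 -0.4]
[(array([0.528, 0.044, 0.216]), 0.92, array([-71.6, 216. ,  -0.8])), (array([ 0.668, -0.196, -0.004]), 0.45, array([-339.6,   -4.5,   72.2]))]
[(array([0.526, 0.037, 0.209]), 0.98, array([-77.3, 209. ,  -4.1]))]
7.32 [0.5393 0.0027 0.1367] s,z,w [-114.2  136.7   -0.2] F [-0.65 -0.88  0.13] q [ -5.  40.  28. 103. -52.  83.  64.] rotvec left [-0.1 -0.1 -0.4]
```

move_arm --plan '[{"translation":[0,0,0],"angular":[0,0,0],"jaw":-1},{"translation":[0,0,0],"angular":[0,0,0],"jaw":-1},{"translation":[0,0,0],"angular":[0,0,0],"jaw":-1},{"translation":[0,0,0],"angular":[0,0,0],"jaw":-1},{"translation":[0,0,0],"angular":[0,0,0],"jaw":-1}]'

```text
time: 7.73
ee_pos: [0.5393, 0.0027, 0.1367]
ee_rot: [-179.8, -45.1, 105.3]
ft_force: [-0.1, 0.0, -0.5]
opening: 0.007
grasp_force: 0.0
```

move_arm --plan '[{"translation":[0,0,0],"angular":[0,0,0],"jaw":-1},{"translation":[0,0,0],"angular":[0,0,0],"jaw":-1},{"translation":[0,0,0],"angular":[0,0,0],"jaw":-1},{"translation":[0,0,0],"angular":[0,0,0],"jaw":-1},{"translation":[0,0,0],"angular":[0,0,0],"jaw":-1}]'

```text
time: 8.15
ee_pos: [0.5393, 0.0026, 0.1367]
ee_rot: [-179.8, -45.1, 105.3]
ft_force: [-0.8, -0.7, 1.5]
opening: 0.007
grasp_force: 0.0
```

move_arm --plan '[{"translation":[0,0,0],"angular":[0,0,0],"jaw":-1},{"translation":[0,0,0],"angular":[0,0,0],"jaw":-1},{"translation":[0,0,0],"angular":[0,0,0],"jaw":-1},{"translation":[0,0,0],"angular":[0,0,0],"jaw":-1},{"translation":[0,0,0],"angular":[0,0,0],"jaw":-1}]'

```text
time: 8.57
ee_pos: [0.5393, 0.0026, 0.1367]
ee_rot: [-179.8, -45.1, 105.3]
ft_force: [-0.2, -0.4, -0.4]
opening: 0.002
grasp_force: 0.0
```

move_arm --plan '[{"translation":[0,0,0],"angular":[0,0,0],"jaw":-1},{"translation":[0,0,0],"angular":[0,0,0],"jaw":-1},{"translation":[0,0,0],"angular":[0,0,0],"jaw":-1},{"translation":[0,0,0],"angular":[0,0,0],"jaw":-1},{"translation":[0,0,0],"angular":[0,0,0],"jaw":-1}]'

```text
time: 8.98
ee_pos: [0.5393, 0.0026, 0.1367]
ee_rot: [-179.8, -45.1, 105.3]
ft_force: [-0.1, 0.4, 0.1]
opening: 0.008
grasp_force: 0.0
```

move_arm --plan '[{"translation":[0,0,0],"angular":[0,0,0],"jaw":-1},{"translation":[0,0,0],"angular":[0,0,0],"jaw":-1},{"translation":[0,0,0],"angular":[0,0,0],"jaw":-1},{"translation":[0,0,0],"angular":[0,0,0],"jaw":-1},{"translation":[0,0,0],"angular":[0,0,0],"jaw":-1}]'

```text
time: 9.4
ee_pos: [0.5393, 0.0025, 0.1365]
ee_rot: [-179.8, -45.1, 105.3]
ft_force: [-0.0, -0.2, -1.1]
opening: 0.003
grasp_force: 0.4
```

```bash
python3 -c "
from h import *
state()
p=snap('top')
print([(np.round(d['centre'],3),d['confidence'],SZ(d['centre'])) for d in models.tip_of('lid_edge',p)[:2]])
p=snap('scene','s7')
print([(np.round(d['centre'],3),d['confidence'],SZ(d['centre'])) for d in models.tip_of('lid_edge',p)[:2]])
cv2.imwrite('pics/s7c.png',cv2.resize(p['image'][120:260,220:380,::-1],None,fx=4,fy=4))
state()
"
```

```text
9.4 [0.5393 0.0025 0.1365] s,z,w [-114.3  136.5   -0.3] F [-0.03 -0.19 -1.08] q [ -5.  40.  28. 103. -52.  83.  64.] rotvec left [-0.  -0.1 -0.4]
[(array([ 0.542, -0.012,  0.167]), 0.62, array([-128.6,  167.2,   -1.6])), (array([0.416, 0.195, 0.002]), 0.48, array([103.4,   1.7, -70. ]))]
[(array([ 0.521,  0.049, -0.002]), 0.58, array([-64.8,  -2.3,  -6. ]))]
9.6 [0.5393 0.0026 0.1366] s,z,w [-114.3  136.6   -0.2] F [ 0.97 -0.69 -0.91] q [ -5.  40.  28. 103. -52.  83.  64.] rotvec left [-0.1 -0.1 -0.4]
```

View pics/s7c.png

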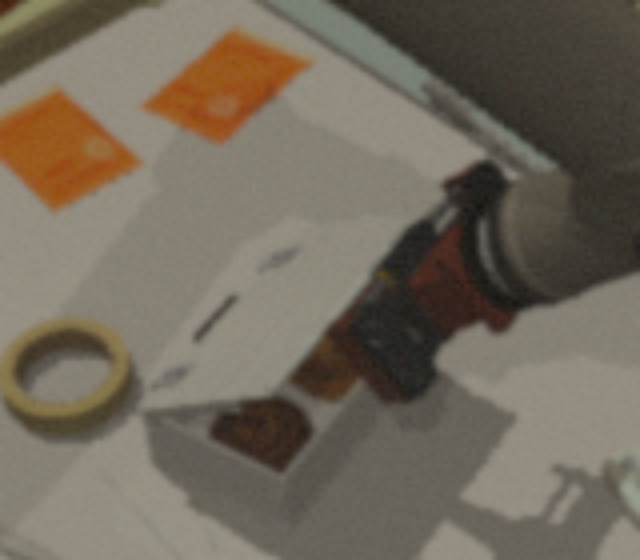

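move_arm --plan '[{"translation":[0,0,0],"angular":[0,0,0],"jaw":-1},{"translation":[0,0,0],"angular":[0,0,0],"jaw":-1},{"translation":[0,0,0],"angular":[0,0,0],"jaw":-1},{"translation":[0,0,0],"angular":[0,0,0],"jaw":-1},{"translation":[0,0,0],"angular":[0,0,0],"jaw":-1}]'

```text
time: 10.02
ee_pos: [0.5393, 0.0026, 0.1367]
ee_rot: [-179.8, -45.1, 105.3]
ft_force: [-0.2, -0.3, -1.0]
opening: 0.003
grasp_force: 0.4
```

move_arm --plan '[{"translation":[0.03,-0.12,-0.17],"angular":[0,0,0],"jaw":-1},{"translation":[0.03,-0.12,-0.17],"angular":[0,0,0],"jaw":-1},{"translation":[0.03,-0.12,-0.17],"angular":[0,0,0],"jaw":-1},{"translation":[0.03,-0.12,-0.17],"angular":[0,0,0],"jaw":-1},{"translation":[0.03,-0.12,-0.17],"angular":[0,0,0],"jaw":-1}]'

```text
time: 10.43
ee_pos: [0.5409, -0.0035, 0.1279]
ee_rot: [-179.8, -45.1, 105.3]
ft_force: [-0.0, -0.2, -0.0]
opening: 0.005
grasp_force: 0.2
```

move_arm --plan '[{"translation":[0.03,-0.1,-0.18],"angular":[0,0,0],"jaw":-1},{"translation":[0.03,-0.1,-0.18],"angular":[0,0,0],"jaw":-1},{"translation":[0.03,-0.1,-0.18],"angular":[0,0,0],"jaw":-1},{"translation":[0.03,-0.1,-0.18],"angular":[0,0,0],"jaw":-1},{"translation":[0.03,-0.1,-0.18],"angular":[0,0,0],"jaw":-1}]'

```text
time: 10.85
ee_pos: [0.5423, -0.0085, 0.119]
ee_rot: [-179.8, -45.1, 105.3]
ft_force: [-0.2, -1.2, 0.1]
opening: 0.006
grasp_force: 0.3
```

move_arm --plan '[{"translation":[0.025,-0.09,-0.18],"angular":[0,0,0],"jaw":-1},{"translation":[0.025,-0.09,-0.18],"angular":[0,0,0],"jaw":-1},{"translation":[0.025,-0.09,-0.18],"angular":[0,0,0],"jaw":-1},{"translation":[0.025,-0.09,-0.18],"angular":[0,0,0],"jaw":-1},{"translation":[0.025,-0.09,-0.18],"angular":[0,0,0],"jaw":-1}]'

```text
time: 11.27
ee_pos: [0.5436, -0.013, 0.11]
ee_rot: [-179.8, -45.1, 105.3]
ft_force: [-0.2, -0.9, -0.8]
opening: -0.001
grasp_force: 0.3
```

move_arm --plan '[{"translation":[0.02,-0.08,-0.19],"angular":[0,0,0],"jaw":-1},{"translation":[0.02,-0.08,-0.19],"angular":[0,0,0],"jaw":-1},{"translation":[0.02,-0.08,-0.19],"angular":[0,0,0],"jaw":-1},{"translation":[0.02,-0.08,-0.19],"angular":[0,0,0],"jaw":-1},{"translation":[0.02,-0.08,-0.19],"angular":[0,0,0],"jaw":-1}]'

```text
time: 11.68
ee_pos: [0.5446, -0.017, 0.1005]
ee_rot: [-179.8, -45.1, 105.3]
ft_force: [0.2, -0.6, 0.2]
opening: 0.005
grasp_force: 0.3
```

```bash
python3 -c "
from h import *
state()
p=snap('top')
print([(np.round(d['centre'],3),d['confidence'],SZ(d['centre'])) for d in models.tip_of('lid_edge',p)[:2]])
p=snap('scene','s8')
print([(np.round(d['centre'],3),d['confidence'],SZ(d['centre'])) for d in models.tip_of('lid_edge',p)[:2]])
state()
"
```

```text
11.68 [ 0.5446 -0.017   0.1005] s,z,w [-134.5  100.5   -0.2] F [ 0.24 -0.57  0.22] q [ -3.  44.  28. 101. -52.  82.  67.] rotvec left [-0.1 -0.1 -0.4]
[(array([ 0.545, -0.033,  0.129]), 0.98, array([-150.1,  129.1,   -4.1])), (array([ 0.666, -0.194, -0.004]), 0.71, array([-336.9,   -3.6,   71.4]))]
[(array([ 0.545, -0.033,  0.13 ]), 0.91, array([-150. ,  130. ,   -3.5]))]
11.88 [ 0.5446 -0.017   0.1005] s,z,w [-134.5  100.5   -0.2] F [-1.03 -0.69 -0.16] q [ -3.  44.  28. 101. -52.  82.  67.] rotvec left [-0.1 -0.2 -0.4]
```

move_arm --plan '[{"translation":[0.02,-0.08,-0.19],"angular":[0,0,0],"jaw":-1},{"translation":[0.02,-0.08,-0.19],"angular":[0,0,0],"jaw":-1},{"translation":[0.02,-0.08,-0.19],"angular":[0,0,0],"jaw":-1},{"translation":[0.02,-0.08,-0.19],"angular":[0,0,0],"jaw":-1},{"translation":[0.02,-0.08,-0.19],"angular":[0,0,0],"jaw":-1}]'

```text
time: 12.3
ee_pos: [0.5456, -0.0208, 0.0909]
ee_rot: [-179.8, -45.1, 105.3]
ft_force: [-0.0, -0.4, -0.1]
opening: 0.005
grasp_force: 0.2
```

move_arm --plan '[{"translation":[0.02,-0.07,-0.19],"angular":[0,0,0],"jaw":-1},{"translation":[0.02,-0.07,-0.19],"angular":[0,0,0],"jaw":-1},{"translation":[0.02,-0.07,-0.19],"angular":[0,0,0],"jaw":-1},{"translation":[0.02,-0.07,-0.19],"angular":[0,0,0],"jaw":-1},{"translation":[0.02,-0.07,-0.19],"angular":[0,0,0],"jaw":-1}]'

```text
time: 12.72
ee_pos: [0.5466, -0.0244, 0.0815]
ee_rot: [-179.8, -45.1, 105.3]
ft_force: [-0.2, 0.0, -0.5]
opening: 0.008
grasp_force: 0.2
```

move_arm --plan '[{"translation":[0.01,-0.06,-0.18],"angular":[0,0,0],"jaw":-1},{"translation":[0.01,-0.06,-0.18],"angular":[0,0,0],"jaw":-1},{"translation":[0.01,-0.06,-0.18],"angular":[0,0,0],"jaw":-1},{"translation":[0.01,-0.06,-0.18],"angular":[0,0,0],"jaw":-1},{"translation":[0.01,-0.06,-0.18],"angular":[0,0,0],"jaw":-1}]'

```text
time: 13.13
ee_pos: [0.5471, -0.0274, 0.0725]
ee_rot: [-179.8, -45.1, 105.3]
ft_force: [-0.0, 0.4, 0.2]
opening: 0.007
grasp_force: 0.2
```

move_arm --plan '[{"translation":[0.01,-0.04,-0.17],"angular":[0,0,0],"jaw":-1},{"translation":[0.01,-0.04,-0.17],"angular":[0,0,0],"jaw":-1},{"translation":[0.01,-0.04,-0.17],"angular":[0,0,0],"jaw":-1},{"translation":[0.01,-0.04,-0.17],"angular":[0,0,0],"jaw":-1},{"translation":[0.01,-0.04,-0.17],"angular":[0,0,0],"jaw":-1}]'

```text
time: 13.55
ee_pos: [0.5476, -0.0294, 0.064]
ee_rot: [-179.8, -45.1, 105.3]
ft_force: [-0.5, 0.1, -0.4]
opening: 0.004
grasp_force: 0.2
```

```bash
python3 -c "
from h import *
state()
for n in('top','scene'):
  p=snap(n)
  print([(np.round(d['centre'],3),d['confidence'],SZ(d['centre'])) for d in models.tip_of('lid_edge',p)[:1]+models.tip_of('lid_hinge',p)[:1]])
"
```

```text
13.55 [ 0.5476 -0.0294  0.064 ] s,z,w [-147.3   64.    -0.6] F [-0.5   0.12 -0.41] q [ -1.  47.  27. 100. -53.  81.  70.] rotvec left [-0.1 -0.1 -0.4]
[(array([0.505, 0.112, 0.068]), 0.81, array([ 0.2, 68.5, -5.2]))]
[(array([ 0.548, -0.043,  0.091]), 0.81, array([-160.7,   90.7,   -4.1])), (array([0.509, 0.118, 0.071]), 0.7, array([ 5.1, 71.2,  0.7]))]
```

move_arm --plan '[{"translation":[0.01,-0.03,-0.15],"angular":[0,0,0],"jaw":-1},{"translation":[0.01,-0.03,-0.15],"angular":[0,0,0],"jaw":-1},{"translation":[0.01,-0.03,-0.15],"angular":[0,0,0],"jaw":-1},{"translation":[0.01,-0.03,-0.15],"angular":[0,0,0],"jaw":-1},{"translation":[0.01,-0.03,-0.15],"angular":[0,0,0],"jaw":-1}]'

```text
time: 14.27
ee_pos: [0.5481, -0.0309, 0.0565]
ee_rot: [-179.8, -45.1, 105.3]
ft_force: [0.5, 0.1, -0.4]
opening: 0.008
grasp_force: 0.3
```

move_arm --plan '[{"translation":[0.01,-0.03,-0.15],"angular":[0,0,0],"jaw":-1},{"translation":[0.01,-0.03,-0.15],"angular":[0,0,0],"jaw":-1},{"translation":[0.01,-0.03,-0.15],"angular":[0,0,0],"jaw":-1},{"translation":[0.01,-0.03,-0.15],"angular":[0,0,0],"jaw":-1},{"translation":[0.01,-0.03,-0.15],"angular":[0,0,0],"jaw":-1}]'

```text
time: 14.68
ee_pos: [0.5486, -0.0324, 0.049]
ee_rot: [-179.8, -45.1, 105.3]
ft_force: [0.6, 0.0, -0.5]
opening: 0.005
grasp_force: 0.3
```

move_arm --plan '[{"translation":[0.01,-0.03,-0.15],"angular":[0,0,0],"jaw":-1},{"translation":[0.01,-0.03,-0.15],"angular":[0,0,0],"jaw":-1},{"translation":[0.01,-0.03,-0.15],"angular":[0,0,0],"jaw":-1},{"translation":[0.01,-0.03,-0.15],"angular":[0,0,0],"jaw":-1},{"translation":[0.01,-0.03,-0.15],"angular":[0,0,0],"jaw":-1}]'

```text
time: 15.1
ee_pos: [0.5491, -0.0338, 0.0416]
ee_rot: [-179.8, -45.1, 105.3]
ft_force: [-0.0, -0.8, 1.2]
opening: 0.006
grasp_force: 0.0
```

move_arm --plan '[{"translation":[0.01,-0.03,-0.15],"angular":[0,0,0],"jaw":-1},{"translation":[0.01,-0.03,-0.15],"angular":[0,0,0],"jaw":-1},{"translation":[0.01,-0.03,-0.15],"angular":[0,0,0],"jaw":-1},{"translation":[0.01,-0.03,-0.15],"angular":[0,0,0],"jaw":-1},{"translation":[0.01,-0.03,-0.15],"angular":[0,0,0],"jaw":-1}]'

```text
time: 15.52
ee_pos: [0.5496, -0.0354, 0.034]
ee_rot: [-179.8, -45.1, 105.3]
ft_force: [-0.0, 0.3, 0.3]
opening: 0.007
grasp_force: 0.0
```

```bash
python3 -c "
from h import *
state()
for n in('top','scene'):
  p=snap(n)
  print([(np.round(d['centre'],3),d['confidence'],SZ(d['centre'])) for d in models.tip_of('lid_edge',p)[:1]+models.tip_of('lid_hinge',p)[:1]])
"
```

```text
15.52 [ 0.5496 -0.0354  0.034 ] s,z,w [-153.6   34.    -0.2] F [-0.02  0.26  0.28] q [  0.  50.  26. 100. -54.  80.  72.] rotvec left [-0.1 -0.1 -0.4]
[(array([ 0.549, -0.047,  0.073]), 0.64, array([-164.3,   73.2,   -4. ])), (array([0.507, 0.114, 0.068]), 0.76, array([ 2.3, 68.3, -2.7]))]
[(array([ 0.546, -0.048,  0.07 ]), 0.78, array([-164.4,   70.5,   -7.2])), (array([0.512, 0.116, 0.072]), 0.96, array([ 2. , 71.5,  2.6]))]
```

move_arm --plan '[{"translation":[0.3,-1.0,0],"angular":[0,0,0],"jaw":-1},{"translation":[0.5,-2.0,0],"angular":[0,0,0],"jaw":-1},{"translation":[0.5,-2.0,0],"angular":[0,0,0],"jaw":-1},{"translation":[0.5,-1.5,2],"angular":[0,0,0],"jaw":-1},{"translation":[0,0,3],"angular":[0,0,0],"jaw":-1}]'

```text
time: 16.23
ee_pos: [0.5666, -0.1044, 0.0822]
ee_rot: [-179.4, -45.0, 104.8]
ft_force: [-0.5, 0.6, -0.1]
opening: 0.006
grasp_force: 0.0
```

move_arm --plan '[{"translation":[0,0,3.5],"angular":[0,0,0],"jaw":-1},{"translation":[0,0,3.5],"angular":[0,0,0],"jaw":-1},{"translation":[0,0,3],"angular":[0,0,0],"jaw":-1},{"translation":[0,0,0],"angular":[0,0,0],"jaw":-1},{"translation":[0,0,0],"angular":[0,0,0],"jaw":-1}]'

```text
time: 16.65
ee_pos: [0.5684, -0.1017, 0.1859]
ee_rot: [179.9, -44.9, 105.5]
ft_force: [-0.1, -0.1, -0.3]
opening: 0.008
grasp_force: 0.0
```

```bash
python3 -c "
from h import *
state()
p=snap('scene','e')
for t in('lid_edge','lid_hinge','case','timer','tape_roll','scale'):print(t,[(np.round(d['centre'],3),round(d['confidence'],2)) for d in models.tip_of(t,p)[:1]])
cv2.imwrite('pics/ec.png',cv2.resize(p['image'][120:320,200:480,::-1],None,fx=2.5,fy=2.5))
"
```

```text
16.65 [ 0.5684 -0.1017  0.1859] s,z,w [-222.5  185.9    0.9] F [-0.13 -0.06 -0.34] q [  3.  42.  31.  91. -48.  94.  64.] rotvec left [ 0.   0.1 -0.4]
lid_edge [(array([ 0.548, -0.047,  0.072]), 0.59)]
lid_hinge [(array([0.51 , 0.115, 0.07 ]), 0.86)]
case [(array([ 0.523,  0.048, -0.002]), 0.77)]
timer [(array([ 0.662, -0.194,  0.001]), 0.7)]
tape_roll [(array([ 0.416,  0.202, -0.005]), 0.67)]
scale [(array([ 0.557, -0.375, -0.002]), 0.7)]
```

View pics/ec.png

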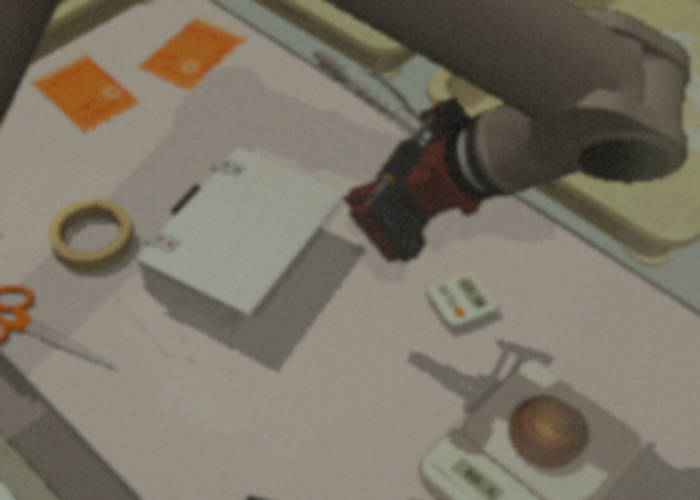

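The lid lies shut on the case (crop 140–345, 150–310). The gripper is clear of it at (400, 210), and the tape, timer and scale are where they were.

```bash
python3 -c "
from h import *
print(env.finish_job())"
```

```text
the job is handed in; nothing more can be done
None
```

The lid was tipped forward, caught on the finger at about 0.65 rad, lowered gently until shut, and the finger withdrawn; the job is handed in, with no verdict returned.

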